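Sort the shot tins by weight

TASK

Swing the lamp arm away from over the blue box to the back until it meets its far stop, then find out by lifting each shot tin whether it is still well filled: tins that weigh more than about 250 g go upright into the blue box, lighter ones upright onto the wooden refill tray. When all the tins are sorted, lower the box's lid gently until it is fully shut (never let it slam), then swing the lamp arm back over the box until it meets its stop.

Things in the scene. Friction and masses are not known exactly. Their poses are not given: they have to be found in the camera images.
- tin_1_mid (a point): centre, half-way up, of squat round shot tin 1: bare aluminium with a red disc in its lid, 54 mm diameter and 30 mm high, loose, standing flat; the lid is screwed on tight; z axis up. May be absent. Weighs 90 g (nearly empty) to 415 g (full) with its filling of steel tumbling shot, which cannot be seen from outside and does not shift
- tin_2_mid (a point): centre, half-way up, of squat round shot tin 2: bare aluminium with a blue disc in its lid, 54 mm diameter and 30 mm high, loose, standing flat; the lid is screwed on tight; z axis up. May be absent. Weighs 90 g (nearly empty) to 415 g (full) with its filling of steel tumbling shot, which cannot be seen from outside and does not shift
- tin_3_mid (a point): centre, half-way up, of squat round shot tin 3: bare aluminium with a green disc in its lid, 54 mm diameter and 30 mm high, loose, standing flat; the lid is screwed on tight; z axis up. May be absent. Weighs 90 g (nearly empty) to 415 g (full) with its filling of steel tumbling shot, which cannot be seen from outside and does not shift
- tin_4_mid (a point): centre, half-way up, of squat round shot tin 4: bare aluminium with a yellow disc in its lid, 54 mm diameter and 30 mm high, loose, standing flat; the lid is screwed on tight; z axis up. May be absent. Weighs 90 g (nearly empty) to 415 g (full) with its filling of steel tumbling shot, which cannot be seen from outside and does not shift
- box: blue storage box, fixed, open-topped but for its lid, outer 167 (x) x 206 (y) x 62 mm high, walls and floor 6 mm; origin at the centre of its underside; z up; the lid hinge lies along the top of its +x wall
- lid (a joint): angle of the box's flat blue lid (7 mm thick, 167 x 206 mm), hinged on the far (+x) rim of the box: 0 = closed flat on the box, 1.57 = upright; starts open, leaning back a little. The hinge is stiff: the lid stays at any angle where it is let go; a push of about 1 to 3 N at its free edge moves it
- lid_hinge (a point): point on the hinge axis of the lid, middle of its length (axes turn with the lid)
- lid_handle (a point): centre of the head of the small black knob on the outer face of the lid, 28 mm wide, standing 43 mm off that face, 30 mm from the free edge, in mid-width
- lid_edge (a point): point on the underside of the lid, in its middle width, 7 mm from its free edge
- tray: low pale-wood refill tray, fixed, a solid block with a rim: outer 132 (x) x 200 (y) mm, its floor 48 mm above the worktop, the 5 mm thick rim 66 mm above it; origin at the centre of its underside; z up
- lamp_arm (a joint): angle of the lamp arm about its upright post: 0 = against its stop, over the box; grows clockwise seen from above to 1.5 rad at its far stop, where it points away behind the box. Turns with light friction (about 0.7 N at the grip) and stays where it is left
- lamp_post (a point): axis of the lamp's post at the height of the arm's underside, 246 mm above the worktop; the post is 18 mm thick on a 58 mm foot, fixed
- lamp_grip (a point): centre of the upright black grip on the lamp head, 18 mm diameter, standing 35 mm clear of the white head (80 mm diameter), 130 mm from the post axis; the grip's centre lies 289 mm above the worktop

How it is judged:
By the outcome, as a careful person would: the job done as asked, in the order asked, and still so for the second after the job is handed in, with the robot touching nothing.
Of tin_1, tin_2, tin_3, tin_4 only 2 to 4 are there at a start; the rules pass over those that are not, and their reading is None.
At some moment in a run one of tin_1, tin_2, tin_3, tin_4 may be knocked a few centimetres aside while the robot is not near it.
It also fails if it takes over 210 s, if anything falls off the work surface, if the arm or the gripper's body presses on something with over 40 N, if the wrist force passes 120 N, or if a joint passes its speed limit or range.

ROBOT

A 6-joint arm with a two-finger parallel gripper is mounted at the origin on a cart in front of the work surface, level with it; the furniture and walls round the work are solid. World frame = base frame: x ahead of the robot, y to its left, z up, the work surface at z = 0. Lengths are in mm, angles in rad, forces in N, time in s.
With the tool pointing down it reaches from about 375 to 750 mm from the base axis. Payload 9 kg.
Tool frame: the origin (TCP) lies where the fingers leave the gripper's body, on its centre line; the fingertips stand 73 mm ahead of it and the grasp point (between the pads) lies 54 mm ahead of it; z points along the fingers, y is the line along which they close (so a half turn about z gives the same grasp; the last joint's range is limited). The gripper opens to 85 mm and grips with 20 to 120 N. Pads are 22 mm wide; open, the fingers measure 114 mm over their backs; the gripper's body (76 mm by 85 mm) begins 54 mm behind the grasp point. The pads swing forward as they close: fully open they stand 13 mm farther back than shut.
Start: joints at [-1.4, 0.104, 0.097, 1.564, 0, 1.353], TCP at [227.458, -555.24, 303.931] pointing down, gripper open.
Joint ranges: [-2.99, 2.99], [-0.84, 1.86], [-1.1, 1.16], [-1.84, 2.11], [-1.51, 1.56], [-3.14, 3.14]. Speed limits (rad/s): [2.22, 2.22, 2.57, 3.14, 3.14, 3.14].

INTERFACE

Orientations are given as [roll, pitch, yaw] about the fixed x, y, z axes, in that order (R = Rz(yaw) Ry(pitch) Rx(roll)).
In Python, from workcell import * gives the robot as it stands.
- The arm moves only by the shell command python3 -m creep 'ROWS' [FORCE]. ROWS is JSON, a list that holds one entry, the list of rows, each a list of 7 numbers: the turn, a rotation vector about the tool's x, y, z in rad, then the shift along the tool's x, y, z in mm, then the closure, from -1 (fully open) to 1 (shut), so that 0 is half open. A call has 1 to 5 rows; each row is the pose to reach, as a shift and turn from the pose commanded when the call began, along the tool's axes at that moment; what a row does not reach only later rows make up. A row lasts 1/12 s, in which the tool goes at most 41.7 mm and 7.16 degrees, less where a joint would pass 70% of its speed; a pose out of reach is approached as far as the arm can. A call with a gripper value outside its range is refused whole. The fingers move at their own pace and stop on an object; FORCE is the grip in N (left out, the last holds). Time passes only in rows, so rows that repeat a pose let the fingers close. It gives the time, the measured TCP pose, the force, the opening and the grip force at its end, in the units of the state.
- get_state(): the state, without advancing time (a new reading comes with each control period).
- capture(name): name is "scene" or "top"; returns a dict with "pixels" (400x640x3 uint8, red, green, blue), "mtx" (3x3 intrinsics, pixels), "rvec" (rotation vector, rad) and "tvec" (3), from world to camera coordinates, as OpenCV has them. Camera axes: x right, y down, z forward; pixel columns grow to the right and rows downward; lengths in mm; the calibration is good to about 2 mm. A picture is of the moment at which its call begins. There is no depth.
- job_done(): hands the job in; it is judged then, once.
The state is a dict: "time": time; "joint_pos": joint angles; "qvel": joint speeds; "joint_efforts": joint torques, N m; "tool_pos": TCP position; "orientation": TCP orientation; "ft_force": force on the tool from outside, world axes, zero at the start; "torque": the same for the moment, N m; "gripper_width": finger opening in mm; "finger_force": force on a finger pad.
Only numpy, scipy, OpenCV 4.12 (cv2) and the standard library are available. Lean on these libraries where they do the work, as an engineer would, in place of code of your own. Each camera call takes 0.05 s, during which the arm holds its last target. There are 200 camera calls.

## Working session

There is one attempt and no reset: what is moved stays moved. The work goes in short steps, Python scripts to look and compute and a shell command to move; the robot and the scene stay as the last step left them, time stands still between calls to the robot, and variables do not carry over. Pictures are saved under pics/ and viewed, at most 14 in all, crops included, and the job is handed in when it is done.

```bash
ls; mkdir -p pics; cat > h.py <<'E'
from workcell import *
import numpy as np, cv2
from scipy.spatial.transform import Rotation as R
def cap(n,f=None):
    c=capture(n)
    if f: cv2.imwrite('pics/'+f,c['pixels'][...,::-1])
    return c
def ray(c,u,v,z):
    M=cv2.Rodrigues(np.array(c['rvec'],float))[0]; t=np.array(c['tvec'],float).ravel()
    o=-M.T@t; p=cv2.undistortPoints(np.array([[[u,v]]],float),np.array(c['mtx'],float),None).ravel()
    d=M.T@np.array([p[0],p[1],1]); return o+d*(z-o[2])/d[2]
def proj(c,P):
    return cv2.projectPoints(np.array(P,float).reshape(-1,1,3),np.array(c['rvec'],float),np.array(c['tvec'],float),np.array(c['mtx'],float),None)[0].reshape(-1,2)
def st():
    s=get_state(); print({k:np.round(s[k],3).tolist() for k in s}); return s
E
python3 - <<'E'
from h import *
st()
for n in('scene','top'):
    c=cap(n,n+'1.png'); M=cv2.Rodrigues(np.array(c['rvec'],float))[0]; print(n,-M.T@np.array(c['tvec']).ravel(),M.round(2).tolist(),c['mtx'])
E
```

```text
pics
{'time': 0.0, 'joint_pos': [-1.4, 0.105, 0.096, 1.564, -0.0, 1.353], 'qvel': [0.001, 0.002, 0.001, 0.0, 0.0, 0.001], 'joint_efforts': [-0.001, -55.693, 50.365, 0.017, -0.0, -0.0], 'tool_pos': [227.41, -554.981, 303.13], 'orientation': [-3.14, -0.0, 0.389], 'ft_force': [0.558, -0.17, 0.652], 'torque': [0.014, -0.024, -0.025], 'finger_force': 0.0, 'gripper_width': 85.483}
scene [-198.71299138  520.18485321 1206.60010983] [[-0.55, -0.83, 0.0], [-0.66, 0.43, -0.62], [0.52, -0.34, -0.78]] [[457.58117552   0.         322.24740812]
 [  0.         457.58117552 196.79814926]
 [  0.           0.           1.        ]]
top [ 409.06984536   52.58607829 1118.22592946] [[0.02, -1.0, -0.01], [-1.0, -0.02, -0.06], [0.06, 0.01, -1.0]] [[386.8183296    0.         317.32047066]
 [  0.         386.8183296  192.82863396]
 [  0.           0.           1.        ]]
```

View pics/scene1.png

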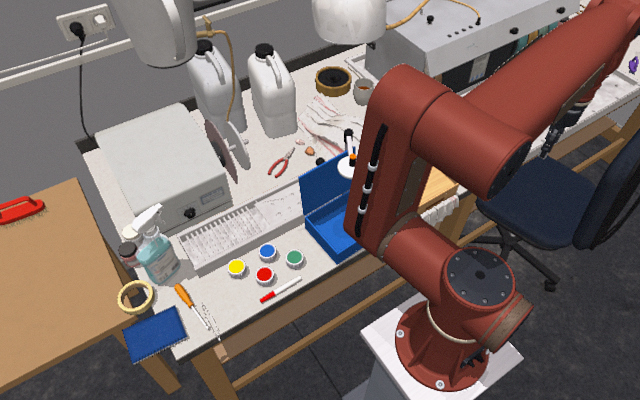

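View pics/top1.png

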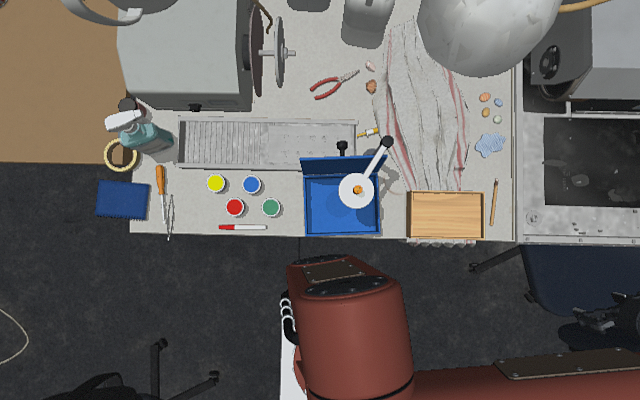

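The top view shows four tins: yellow (216,183), blue (252,185), red (235,207) and green (271,207). The box is around (342,205), the lamp grip at (357,189), its post at (388,142), and the tray at (445,215).

```bash
cat >> h.py <<'E'
def tins(c):
    h=cv2.cvtColor(c['pixels'],cv2.COLOR_RGB2HSV); out={}
    for n,(a,b) in dict(yellow=(22,36),blue=(105,120),red=(0,6),green=(65,90)).items():
        m=cv2.inRange(h,(a,110,70),(b,255,255)); k,_,s,ce=cv2.connectedComponentsWithStats(m)
        out[n]=[(s[i,4],tuple(ce[i].round(1)),s[i,2],s[i,3]) for i in range(1,k) if 40<s[i,4]<400 and .6<s[i,2]/s[i,3]<1.7]
    return out
E
python3 - <<'E'
from h import *
c=cap('top');r=lambda u,v,z:ray(c,u,v,z).round(0).tolist()
for n,l in tins(c).items():
    for a in l: print(n,a,r(*a[1],30))
print('grip',r(357.5,189,306),'post',r(388,142,255))
print('tray',[r(u,v,66) for u,v in((406,191),(483,192),(483,239),(406,238))])
h=cv2.cvtColor(c['pixels'],cv2.COLOR_RGB2HSV)
m=cv2.inRange(h[140:250,290:390],(105,130,40),(120,255,255));ys,xs=np.where(m);
print('box px',xs.min()+290,xs.max()+290,ys.min()+140,ys.max()+140)
for v in(160,190,220,233): w=np.where(m[v-140])[0]+290; print(v,w.min(),w.max(),r(w.min(),v,62),r(w.max(),v,62))
m=cv2.inRange(h[175:250,395:495],(8,50,120),(22,190,255));ys,xs=np.where(m);print('tray px',xs.min()+395,xs.max()+395,ys.min()+175,ys.max()+175)
cv2.imwrite('pics/crop.png',cv2.resize(c['pixels'][130:250,290:500,::-1],None,fx=3.8,fy=3.8,interpolation=2))
E
```

```text
yellow (np.int32(183), (np.float64(215.0), np.float64(182.5)), np.int32(15), np.int32(16)) [494.0, 357.0, 30.0]
blue (np.int32(180), (np.float64(250.9), np.float64(184.0)), np.int32(15), np.int32(15)) [492.0, 255.0, 30.0]
red (np.int32(89), (np.float64(328.0), np.float64(91.8)), np.int32(26), np.int32(18)) [762.0, 43.0, 30.0]
red (np.int32(183), (np.float64(233.9), np.float64(206.6)), np.int32(15), np.int32(15)) [427.0, 301.0, 30.0]
green (np.int32(164), (np.float64(270.2), np.float64(206.9)), np.int32(15), np.int32(15)) [429.0, 198.0, 30.0]
grip [466.0, -21.0, 306.0] post [577.0, -93.0, 255.0]
tray [[480.0, -175.0, 66.0], [482.0, -383.0, 66.0], [355.0, -383.0, 66.0], [353.0, -176.0, 66.0]]
box px 300 386 155 236
160 300 384 [559.0, 116.0, 62.0] [564.0, -115.0, 62.0]
190 304 377 [477.0, 103.0, 62.0] [481.0, -97.0, 62.0]
220 305 379 [395.0, 98.0, 62.0] [400.0, -103.0, 62.0]
233 306 379 [360.0, 94.0, 62.0] [364.0, -104.0, 62.0]
tray px 406 494 189 240
```

View pics/crop.png

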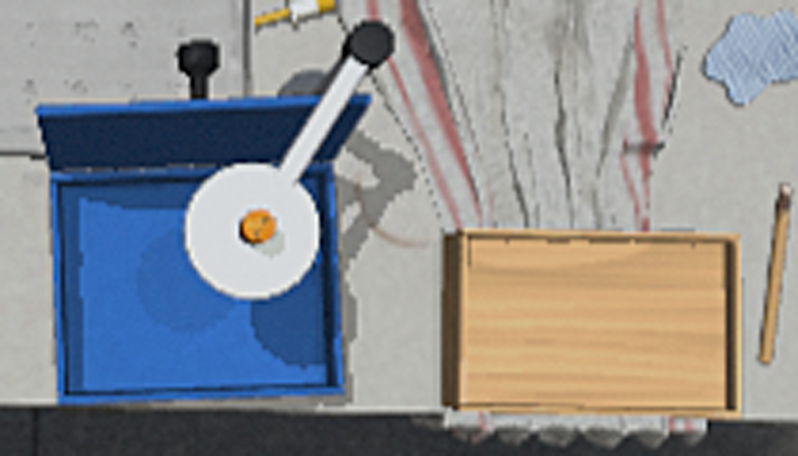

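```bash
python3 -m creep '[[[0,0,-0.6,0,0,-20,-1],[0,0,-0.6,0,0,-40,-1],[0,0,-0.6,0,0,-60,-1],[0,0,-0.6,0,0,-80,-1],[0,0,-0.6,0,0,-97,-1]]]' 20
for i in 1 2 3; do :; done
python3 -m creep '[[[0,0,-0.6,0,0,0,-1],[0,0,-0.6,0,0,0,-1],[0,0,-0.6,0,0,0,-1],[0,0,-0.6,0,0,0,-1],[0,0,-0.6,0,0,0,-1]]]'
python3 -m creep '[[[0,0,-0.6,0,0,0,-1],[0,0,-0.6,0,0,0,-1],[0,0,-0.6,0,0,0,-1],[0,0,-0.6,0,0,0,-1],[0,0,-0.6,0,0,0,-1]]]'
python3 -m creep '[[[0,0,-0.6,0,0,0,-1],[0,0,-0.6,0,0,0,-1],[0,0,-0.6,0,0,0,-1],[0,0,-0.6,0,0,0,-1],[0,0,-0.6,0,0,0,-1]]]'
python3 -m creep '[[[0,0,-0.353,0,0,0,-1],[0,0,-0.353,0,0,0,-1],[0,0,-0.353,0,0,0,-1],[0,0,-0.353,0,0,0,-1],[0,0,-0.353,0,0,0,-1]]]'
python3 - <<'E'
from h import *
c=cap('top');r=lambda u,v,z:ray(c,u,v,z).round(0).tolist()
print('rim LB RB LF RF',r(303.7,176.8,62),r(377.6,174.2,62),r(305.8,235.8,62),r(380,234.5,62))
print('lid top L/R',[ (z,r(299.7,158,z),r(387.5,155,z)) for z in(210,230)],'knob',r(342,145,200))
st()
E
```

```text
time: 0.57
tool_pos: [227.5, -555.1, 402.1]
orientation: [3.141, 0.0, 0.995]
ft_force: [0.1, -0.6, -0.2]
gripper_width: 85.5
finger_force: 0.0
time: 0.98
tool_pos: [227.4, -555.2, 400.6]
orientation: [-3.142, -0.0, 1.595]
ft_force: [0.8, 0.0, 0.5]
gripper_width: 85.4
finger_force: 0.0
time: 1.4
tool_pos: [227.4, -555.2, 400.5]
orientation: [3.141, -0.001, 2.195]
ft_force: [-0.3, 0.4, 0.2]
gripper_width: 85.2
finger_force: 0.0
time: 1.82
tool_pos: [227.5, -555.2, 400.6]
orientation: [3.141, -0.0, 2.795]
ft_force: [0.0, -0.3, -0.1]
gripper_width: 84.9
finger_force: 0.0
time: 2.23
tool_pos: [227.4, -555.2, 400.7]
orientation: [3.141, -0.0, 3.138]
ft_force: [-0.0, 0.3, -0.2]
gripper_width: 85.5
finger_force: 0.0
rim LB RB LF RF [513.0, 105.0, 62.0] [525.0, -98.0, 62.0] [352.0, 95.0, 62.0] [360.0, -107.0, 62.0]
lid top L/R [(210, [543.0, 108.0, 210.0], [554.0, -99.0, 210.0]), (230, [540.0, 107.0, 230.0], [551.0, -96.0, 230.0])] knob [578.0, 8.0, 200.0]
{'time': 2.283, 'joint_pos': [-1.4, 0.154, 0.329, 1.746, 0.0, -1.396], 'qvel': [-0.001, -0.001, 0.001, 0.0, -0.001, -0.005], 'joint_efforts': [0.003, -56.664, 48.84, 0.005, -0.0, -0.182], 'tool_pos': [227.451, -555.2, 400.743], 'orientation': [3.141, -0.0, 3.138], 'ft_force': [0.526, -0.767, -0.182], 'torque': [0.012, 0.038, -0.034], 'finger_force': 0.0, 'gripper_width': 85.092}
```

```bash
python3 -m creep '[[[0,0,0,-80,178,0,-1],[0,0,0,-80,178,0,-1],[0,0,0,-80,178,0,-1],[0,0,0,-80,178,0,-1],[0,0,0,-80,178,0,-0.4]]]' 20
python3 -m creep '[[[0,0,0,-80,178,0,-0.4],[0,0,0,-80,178,0,-0.4],[0,0,0,-80,178,0,-0.4],[0,0,0,-80,178,0,-0.4],[0,0,0,-80,178,0,-0.4]]]'
python3 -m creep '[[[0,0,0,-79,178,0,-0.4],[0,0,0,-79,178,0,-0.4],[0,0,0,-79,178,0,-0.4],[0,0,0,-79,178,0,-0.4],[0,0,0,-79,178,0,-0.4]]]'
python3 - <<'E'
from h import *
cap('top','t2.png');c=cap('scene','s2.png')
print(proj(c,[[466,-21,306],[577,-93,250]]))
E
```

```text
time: 2.7
tool_pos: [308.3, -374.3, 401.2]
orientation: [-3.142, 0.001, 3.139]
ft_force: [0.4, -0.0, 0.3]
gripper_width: 75.7
finger_force: 0.0
time: 3.12
tool_pos: [388.0, -196.3, 401.4]
orientation: [-3.141, 0.001, 3.14]
ft_force: [1.0, -0.6, 0.2]
gripper_width: 60.2
finger_force: 0.0
time: 3.53
tool_pos: [466.9, -18.0, 401.1]
orientation: [3.141, 0.001, 3.14]
ft_force: [0.4, 0.4, 0.2]
gripper_width: 60.0
finger_force: 0.0
[[352.73850068 155.56716714]
 [349.51188859 136.13425851]]
```

View pics/s2.png

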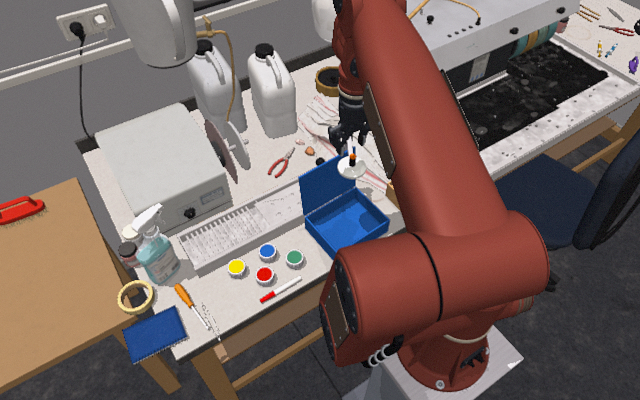

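The grip is at (353,156), where it projects, with the open gripper above it at (347,130). I'll descend and close.

```bash
python3 -m creep '[[[0,0,0,0,-3,20,-0.4],[0,0,0,0,-3,40,-0.4],[0,0,0,0,-3,50,-0.4],[0,0,0,0,-3,50,0],[0,0,0,0,-3,50,0.6]]]' 20
python3 -m creep '[[[0,0,0,0,0,0,1],[0,0,0,0,0,0,1],[0,0,0,0,0,0,1],[0,0,0,0,0,0,1],[0,0,0,0,0,0,1]]]'
python3 -m creep '[[[0,0,0,0,0,0,1],[0,0,0,0,0,0,1],[0,0,0,0,0,0,1],[0,0,0,0,0,0,1],[0,0,0,0,0,0,1]]]'
```

```text
time: 4.05
tool_pos: [466.0, -24.5, 351.0]
orientation: [3.142, -0.001, 3.14]
ft_force: [0.2, -1.0, -0.0]
gripper_width: 36.5
finger_force: 0.0
time: 4.47
tool_pos: [466.5, -23.4, 352.2]
orientation: [3.14, 0.002, -3.141]
ft_force: [0.6, 7.1, 1.8]
gripper_width: 17.3
finger_force: 22.9
time: 4.88
tool_pos: [466.5, -23.4, 352.2]
orientation: [3.14, 0.002, -3.141]
ft_force: [-0.5, 7.5, 1.9]
gripper_width: 17.1
finger_force: 22.9
```

```bash
python3 - <<'E'
import numpy as np
a0=2.566;k=np.arange(0,16);a=a0-.1*k
X=130*np.cos(a);Y=130*np.sin(a)
for s in(0,5,10): print([(round(-(X[s+i]-X[s])),round(Y[s+i]-Y[s])) for i in range(1,6)])
E
```

```text
[(-8, 11), (-16, 20), (-26, 29), (-36, 37), (-47, 44)]
[(-12, 6), (-24, 10), (-37, 13), (-49, 15), (-62, 16)]
[(-13, -1), (-26, -3), (-38, -6), (-51, -11), (-62, -16)]
```

```bash
python3 -m creep '[[[0,0,0,-8,11,0,1],[0,0,0,-16,20,0,1],[0,0,0,-26,29,0,1],[0,0,0,-36,37,0,1],[0,0,0,-47,44,0,1]]]' 20
python3 -m creep '[[[0,0,0,-12,6,0,1],[0,0,0,-24,10,0,1],[0,0,0,-37,13,0,1],[0,0,0,-49,15,0,1],[0,0,0,-62,16,0,1]]]'
```

```text
time: 5.3
tool_pos: [513.7, 20.5, 352.2]
orientation: [-3.142, 0.001, 3.141]
ft_force: [-2.8, -0.6, 3.7]
gripper_width: 17.0
finger_force: 23.1
time: 5.72
tool_pos: [575.5, 39.0, 352.2]
orientation: [3.135, 0.0, -3.14]
ft_force: [-3.3, 17.4, 4.8]
gripper_width: 17.2
finger_force: 23.2
```

```bash
python3 -m creep '[[[0,0,0,-13,2,0,1],[0,0,0,-26,0,0,1],[0,0,0,-38,-3,0,1],[0,0,0,-47,-7,0,1],[0,0,0,-52,-9,0,1]]]' 20
python3 -m creep '[[[0,0,0,-2,-1,0,1],[0,0,0,-4,-2,0,1],[0,0,0,-6,-3,0,1],[0,0,0,-6,-3,0,1],[0,0,0,-6,-3,0,1]]]'
```

```text
time: 6.13
tool_pos: [629.7, 32.3, 352.3]
orientation: [3.129, 0.006, -3.138]
ft_force: [10.4, 34.5, 1.8]
gripper_width: 16.4
finger_force: 20.1
time: 6.55
tool_pos: [635.6, 30.2, 352.4]
orientation: [3.129, 0.007, -3.137]
ft_force: [13.5, 35.8, -0.3]
gripper_width: 16.5
finger_force: 20.6
```

```bash
python3 -m creep '[[[0,0,0,-1,3,0,1],[0,0,0,-3,6,0,1],[0,0,0,-3,6,0,1],[0,0,0,-3,6,0,1],[0,0,0,-3,6,0,1]]]' 20
python3 - <<'E'
from h import *
c=cap('top');h=c['pixels'];cv2.imwrite('pics/t3.png',cv2.resize(h[90:250,190:500,::-1],None,fx=2.5,fy=2.5))
E
```

```text
time: 6.97
tool_pos: [637.0, 30.9, 352.2]
orientation: [3.139, 0.003, -3.141]
ft_force: [2.0, 9.5, 3.6]
gripper_width: 16.1
finger_force: 19.8
```

View pics/t3.png

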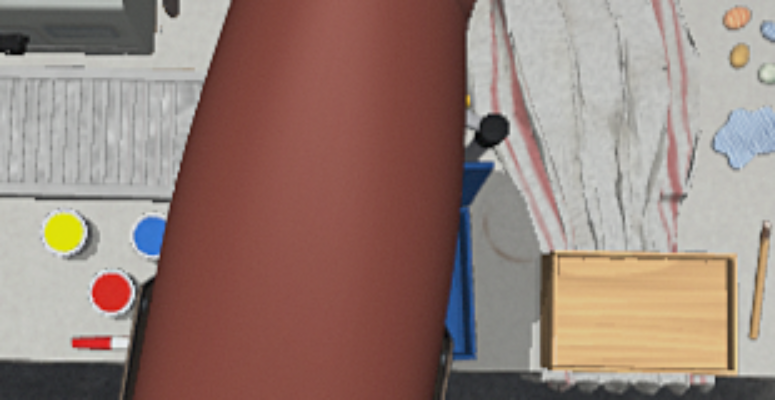

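The forearm hides the lamp here; only the post is visible at (490,130). I'll press on along the tangent and watch the force to confirm the stop.

```bash
python3 -m creep '[[[0,0,0,-2,-1,0,1],[0,0,0,-4,-2,0,1],[0,0,0,-6,-3,0,1],[0,0,0,-6,-3,0,1],[0,0,0,-6,-3,0,1]]]' 20
python3 -m creep '[[[0,0,0,-2,-1,0,1],[0,0,0,-4,-2,0,1],[0,0,0,-5,-3,0,1],[0,0,0,-5,-3,0,1],[0,0,0,-5,-3,0,1]]]' 20
```

```text
time: 7.43
tool_pos: [643.5, 28.3, 352.3]
orientation: [3.138, 0.004, -3.141]
ft_force: [6.1, 11.2, 3.3]
gripper_width: 15.8
finger_force: 19.5
time: 7.85
tool_pos: [648.7, 25.8, 352.3]
orientation: [3.137, 0.005, -3.14]
ft_force: [8.2, 14.0, 3.9]
gripper_width: 15.3
finger_force: 19.6
```

```bash
python3 - <<'E'
from h import *
c=cap('scene');h=c['pixels'];print(proj(c,[[640,22,289],[649,26,296],[577,-93,250]]))
cv2.imwrite('pics/s3.png',cv2.resize(h[60:210,260:420,::-1],None,fx=4,fy=4,interpolation=2))
E
```

```text
[[305.16967362 128.84817376]
 [302.27922332 125.7810758 ]
 [349.51188859 136.13425851]]
```

View pics/s3.png

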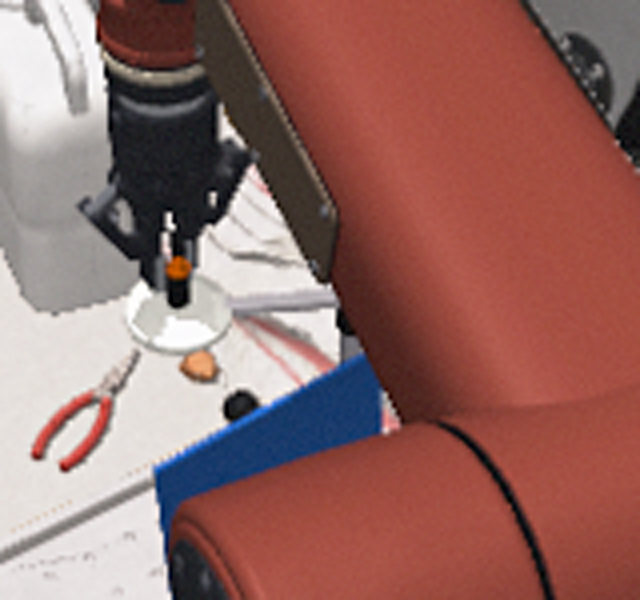

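The grip top is at about px (304.5,127), in front of the pads, so they have slid forward on it. I'll open, recentre, regrip and push again.

```bash
python3 -m creep '[[[0,0,0,0,0,0,0.3],[0,0,0,0,0,0,0.2],[0,0,0,4,2,0,0.2],[0,0,0,8,2,0,0.2],[0,0,0,13,2,0,0.2]]]' 20
python3 -m creep '[[[0,0,0,0,0,0,1],[0,0,0,0,0,0,1],[0,0,0,0,0,0,1],[0,0,0,0,0,0,1],[0,0,0,0,0,0,1]]]'
python3 -m creep '[[[0,0,0,0,0,0,1],[0,0,0,0,0,0,1],[0,0,0,0,0,0,1],[0,0,0,0,0,0,1],[0,0,0,0,0,0,1]]]' 40
python3 - <<'E'
from h import *
c=cap('scene');print(ray(c,304.5,126.7,306))
h=cv2.cvtColor(c['pixels'],cv2.COLOR_RGB2HSV)[115:145,290:320];m=cv2.inRange(h,(5,150,120),(22,255,255));print(np.argwhere(m).mean(0)[::-1]+[290,115],m.sum()//255)
E
```

```text
time: 8.32
tool_pos: [633.9, 25.6, 350.8]
orientation: [-3.141, -0.0, 3.142]
ft_force: [0.5, 0.6, 0.6]
gripper_width: 34.1
finger_force: 0.0
time: 8.73
tool_pos: [634.4, 26.0, 351.3]
orientation: [3.141, 0.001, -3.141]
ft_force: [-0.2, 3.2, 3.8]
gripper_width: 17.4
finger_force: 21.3
time: 9.15
tool_pos: [634.5, 26.0, 351.3]
orientation: [3.141, 0.001, -3.141]
ft_force: [0.3, 3.8, 5.2]
gripper_width: 17.0
finger_force: 39.1
[632.99686868  28.13398815 306.        ]
[305.07692308 126.15384615] 13
```

```bash
python3 -m creep '[[[0,0,0,-1,0,0,1],[0,0,0,-2,0,0,1],[0,0,0,-3,-1,0,1],[0,0,0,-4,-1,0,1],[0,0,0,-5,-1,0,1]]]' 40
python3 -m creep '[[[0,0,0,-1,0,0,1],[0,0,0,-2,0,0,1],[0,0,0,-3,-1,0,1],[0,0,0,-4,-1,0,1],[0,0,0,-5,-1,0,1]]]' 
python3 - <<'E'
from h import *
c=cap('scene')
h=cv2.cvtColor(c['pixels'],cv2.COLOR_RGB2HSV)[115:145,290:320];m=cv2.inRange(h,(5,150,120),(22,255,255));p=np.argwhere(m).mean(0)[::-1]+[290,115];print(p,ray(c,*p,306))
E
```

```text
time: 9.62
tool_pos: [635.6, 25.8, 351.2]
orientation: [3.141, -0.009, -3.141]
ft_force: [-30.9, 5.6, 15.7]
gripper_width: 16.6
finger_force: 40.2
time: 10.03
tool_pos: [638.7, 25.7, 350.8]
orientation: [3.139, -0.014, -3.14]
ft_force: [-43.5, 10.2, 17.1]
gripper_width: 17.0
finger_force: 40.8
[304.8        126.06666667] [634.75062562  26.02751687 306.        ]
```

```bash
python3 -m creep '[[[0,0,0,3,0,0,0.4],[0,0,0,5,0,0,0],[0,0,0,5,0,0,0],[0,0,0,5,0,-20,0],[0,0,0,5,0,-60,0]]]' 20
python3 -m creep '[[[0,0,0,100,86,0,-0.7],[0,0,0,100,86,0,-0.7],[0,0,0,100,86,0,-0.7],[0,0,0,100,86,0,-0.7],[0,0,0,100,86,0,-0.7]]]'
python3 -m creep '[[[0,0,0,103,86,0,-0.7],[0,0,0,103,86,0,-0.7],[0,0,0,103,86,0,-0.7],[0,0,0,103,86,0,-0.7],[0,0,0,103,86,0,-0.7]]]'
python3 - <<'E'
from h import *
cc={n:cap(n) for n in('top','scene')}
for n,c in cc.items():
  for k,l in tins(c).items():
    for a in l:
      p=ray(c,*a[1],30)
      if p[1]>120 and 350<p[0]<600: print(n,k,p.round(0),a[0])
c=cc['scene'];cv2.imwrite('pics/s4.png',cv2.resize(c['pixels'][90:290,220:420,::-1],None,fx=2.9,fy=2.9))
E
```

```text
time: 10.5
tool_pos: [638.6, 23.6, 405.7]
orientation: [3.141, -0.009, 3.141]
ft_force: [1.4, -0.8, 0.2]
gripper_width: 42.3
finger_force: 0.0
time: 10.92
tool_pos: [538.1, 111.2, 411.6]
orientation: [-3.141, 0.001, -3.139]
ft_force: [1.2, 0.4, -0.3]
gripper_width: 72.3
finger_force: 0.0
time: 11.33
tool_pos: [435.7, 196.7, 411.5]
orientation: [-3.142, 0.002, -3.139]
ft_force: [0.3, -0.2, 0.3]
gripper_width: 72.7
finger_force: 0.0
top blue [500. 247.  30.] 78
top green [421. 197.  30.] 81
scene yellow [497. 358.  30.] 156
scene blue [494. 257.  30.] 133
scene red [429. 303.  30.] 152
scene red [362. 330.  30.] 69
scene green [430. 200.  30.] 122
```

View pics/s4.png

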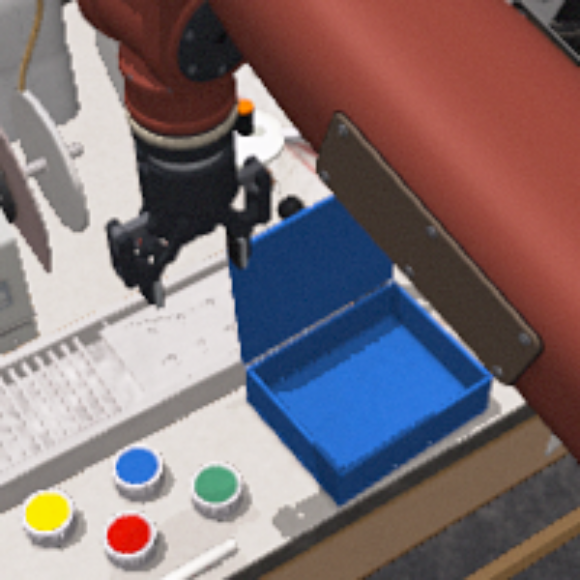

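The lamp sits at its far stop behind the box and all four tins stand in place, with green at crop (217,485). I'll lift green first.

```bash
python3 -m creep '[[[0,0,0,6,2,40,-0.7],[0,0,0,6,2,80,-0.7],[0,0,0,6,2,120,-0.7],[0,0,0,6,2,160,-0.7],[0,0,0,6,2,200,-0.7]]]' 20
python3 -m creep '[[[0,0,0,0,0,40,-0.7],[0,0,0,0,0,75,-0.7],[0,0,0,0,0,105,-0.7],[0,0,0,0,0,125,-0.7],[0,0,0,0,0,134,-0.7]]]'
python3 -m creep '[[[0,0,0,0,0,0,1],[0,0,0,0,0,0,1],[0,0,0,0,0,0,1],[0,0,0,0,0,0,1],[0,0,0,0,0,0,1]]]' 40
python3 -m creep '[[[0,0,0,0,0,0,1],[0,0,0,0,0,-10,1],[0,0,0,0,0,-30,1],[0,0,0,0,0,-60,1],[0,0,0,0,0,-90,1]]]' 40
python3 -m creep '[[[0,0,0,0,0,-10,1],[0,0,0,0,0,-10,1],[0,0,0,0,0,-10,1],[0,0,0,0,0,-10,1],[0,0,0,0,0,-10,1]]]' 40
for i in 1 2 3; do python3 -m creep '[[[0,0,0,0,0,0,1],[0,0,0,0,0,0,1]]]' 40|grep -E "force"; done
```

```text
time: 11.85
tool_pos: [431.5, 196.3, 208.5]
orientation: [-3.141, 0.0, 3.14]
ft_force: [-0.0, 0.5, -0.0]
gripper_width: 72.6
finger_force: 0.0
time: 12.27
tool_pos: [429.4, 196.1, 73.0]
orientation: [-3.14, -0.005, 3.14]
ft_force: [-1.0, -0.1, -0.2]
gripper_width: 72.4
finger_force: 0.0
time: 12.68
tool_pos: [431.2, 197.9, 78.1]
orientation: [3.141, 0.002, -3.141]
ft_force: [-0.2, -0.5, -0.7]
gripper_width: 52.9
finger_force: 42.0
time: 13.1
tool_pos: [429.6, 197.8, 168.2]
orientation: [-3.141, -0.001, -3.141]
ft_force: [1.3, 0.6, 0.4]
gripper_width: 52.8
finger_force: 42.2
time: 13.52
tool_pos: [429.4, 197.7, 175.1]
orientation: [-3.141, -0.003, -3.141]
ft_force: [0.1, -0.5, -1.3]
gripper_width: 52.9
finger_force: 42.2
ft_force: [-0.0, 0.2, -0.5]
finger_force: 42.2
ft_force: [0.5, 1.0, -1.1]
finger_force: 42.2
ft_force: [-0.2, -0.1, -0.9]
finger_force: 42.2
```

Green weighs about 100 g, so it goes on the tray.

```bash
python3 -m creep '[[[0,0,0,-6,-30,-15,1],[0,0,0,-6,-65,-15,1],[0,0,0,-6,-100,-15,1],[0,0,0,-6,-137,-15,1],[0,0,0,-6,-173,-15,1]]]' 40
python3 -m creep '[[[0,0,0,-6,-35,0,1],[0,0,0,-6,-70,0,1],[0,0,0,-6,-105,0,1],[0,0,0,-6,-140,0,1],[0,0,0,-6,-175,0,1]]]'
python3 -m creep '[[[0,0,0,-6,-35,0,1],[0,0,0,-6,-70,0,1],[0,0,0,-6,-105,0,1],[0,0,0,-6,-140,0,1],[0,0,0,-6,-171,0,1]]]'
for i in 1 2 3; do python3 -m creep '[[[0,0,0,0,0,0,1],[0,0,0,0,0,0,1]]]' 40; done
python3 - <<'E'
from h import *
c=cap('top','t5.png')
r=lambda u,v,z:ray(c,u,v,z).round(0).tolist()
h=cv2.cvtColor(c['pixels'],cv2.COLOR_RGB2HSV)
m=cv2.inRange(h,(8,50,120),(22,190,255))[170:260,395:495];k,_,s,_=cv2.connectedComponentsWithStats(m);print(sorted([tuple(x) for x in s[1:]],key=lambda x:-x[4])[:3])
E
```

```text
time: 14.43
tool_pos: [436.1, 23.3, 192.1]
orientation: [-3.141, 0.001, -3.141]
ft_force: [1.8, -0.2, -0.2]
gripper_width: 52.6
finger_force: 42.5
time: 14.85
tool_pos: [442.1, -152.1, 192.1]
orientation: [-3.141, 0.001, -3.142]
ft_force: [1.2, -0.4, -0.9]
gripper_width: 52.7
finger_force: 42.5
time: 15.27
tool_pos: [448.1, -323.5, 191.8]
orientation: [-3.141, 0.0, 3.141]
ft_force: [-0.0, 0.3, -0.4]
gripper_width: 52.9
finger_force: 42.5
time: 15.43
tool_pos: [448.0, -322.5, 191.6]
orientation: [3.141, -0.0, 3.139]
ft_force: [-1.0, 0.4, -1.6]
gripper_width: 52.9
finger_force: 42.7
time: 15.6
tool_pos: [448.5, -320.3, 191.9]
orientation: [3.141, -0.0, -3.14]
ft_force: [-0.0, -0.8, -1.0]
gripper_width: 53.1
finger_force: 42.7
time: 15.77
tool_pos: [448.7, -320.4, 192.1]
orientation: [-3.141, 0.0, -3.14]
ft_force: [0.1, 0.4, -0.6]
gripper_width: 52.8
finger_force: 42.7
[(np.int32(16), np.int32(20), np.int32(70), np.int32(50), np.int32(2730)), (np.int32(89), np.int32(48), np.int32(1), np.int32(8), np.int32(8)), (np.int32(97), np.int32(49), np.int32(1), np.int32(1), np.int32(1))]
```

View pics/t5.png

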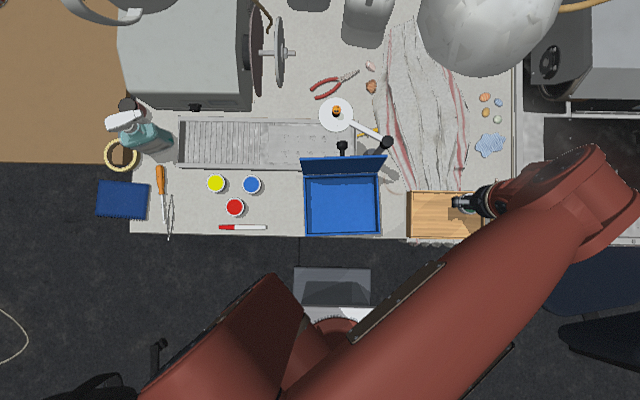

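Lamp head at (336,113) at its far stop; the gripper is over the tray at (470,205). Lower, release, return for blue.

```bash
python3 -m creep '[[[0,0,0,0,0,25,1],[0,0,0,0,0,45,1],[0,0,0,0,0,58,1],[0,0,0,0,0,63,1],[0,0,0,0,0,65,1]]]' 40
python3 -m creep '[[[0,0,0,0,0,1,1],[0,0,0,0,0,1,1],[0,0,0,0,0,1,0],[0,0,0,0,0,1,-0.5],[0,0,0,0,0,1,-0.5]]]' 20
python3 -m creep '[[[0,0,0,0,0,0,-0.5],[0,0,0,0,0,-5,-0.5],[0,0,0,0,0,-20,-0.5],[0,0,0,0,0,-50,-0.5],[0,0,0,0,0,-80,-0.5]]]' 20
python3 -m creep '[[[0,0,0,0,200,0,-0.7],[0,0,0,0,200,0,-0.7],[0,0,0,0,200,0,-0.7],[0,0,0,0,200,0,-0.7],[0,0,0,0,200,0,-0.7]]]' 20
python3 -m creep '[[[0,0,0,0,200,0,-0.7],[0,0,0,0,200,0,-0.7],[0,0,0,0,200,0,-0.7],[0,0,0,0,200,0,-0.7],[0,0,0,0,200,0,-0.7]]]' 20
python3 -m creep '[[[0,0,0,0,100,0,-0.7],[0,0,0,0,100,0,-0.7],[0,0,0,0,100,0,-0.7],[0,0,0,-40,177,0,-0.7],[0,0,0,-45,177,0,-0.7]]]' 20
cat > look.py <<'E'
from h import *
for n in('top','scene'):
  c=cap(n)
  for k,l in tins(c).items():
    for a in l:
      for z in (30,78,36):
        p=ray(c,*a[1],z)
        if z==30 and p[1]>112 and 350<p[0]<600 or z==78 and p[1]<-150 and 340<p[0]<500 or z==36 and abs(p[1])<100 and 350<p[0]<520: print(n,k,p.round(0),a[0])
s=get_state();print(np.round(s['tool_pos'],1))
E
python3 look.py
```

```text
time: 16.23
tool_pos: [448.1, -320.6, 126.1]
orientation: [3.141, -0.001, -3.141]
ft_force: [0.9, -0.3, -1.2]
gripper_width: 52.9
finger_force: 42.8
time: 16.65
tool_pos: [448.7, -321.6, 126.8]
orientation: [-3.14, 0.001, -3.141]
ft_force: [0.0, 0.3, 0.2]
gripper_width: 63.8
finger_force: 0.0
time: 17.07
tool_pos: [447.9, -320.6, 206.3]
orientation: [3.14, -0.001, -3.141]
ft_force: [-0.2, -0.9, -0.3]
gripper_width: 63.9
finger_force: 0.0
time: 17.48
tool_pos: [448.0, -118.8, 206.5]
orientation: [-3.142, 0.001, -3.141]
ft_force: [1.3, -0.9, 0.2]
gripper_width: 72.5
finger_force: 0.0
time: 17.9
tool_pos: [447.9, 81.4, 206.7]
orientation: [3.141, 0.001, -3.141]
ft_force: [-0.1, -0.1, -0.8]
gripper_width: 72.6
finger_force: 0.0
time: 18.32
tool_pos: [489.7, 252.8, 206.7]
orientation: [3.141, 0.001, -3.141]
ft_force: [0.8, -0.7, 1.0]
gripper_width: 72.9
finger_force: 0.0
top red [427. 294.  30.] 121
top green [ 447. -320.   78.] 186
scene yellow [497. 358.  30.] 156
scene blue [494. 257.  30.] 134
scene red [430. 303.  30.] 150
scene red [362. 328.  30.] 65
[491.2 254.4 203.5]
```

```bash
python3 -m creep '[[[0,0,0,0,0,40,-0.7],[0,0,0,0,0,75,-0.7],[0,0,0,0,0,105,-0.7],[0,0,0,0,0,122,-0.7],[0,0,0,0,0,129,-0.7]]]' 20
python3 -m creep '[[[0,0,0,0,0,0,-0.4],[0,0,0,0,0,0,1],[0,0,0,0,0,0,1],[0,0,0,0,0,0,1],[0,0,0,0,0,0,1]]]' 40
python3 -m creep '[[[0,0,0,0,0,0,1],[0,0,0,0,0,-10,1],[0,0,0,0,0,-30,1],[0,0,0,0,0,-60,1],[0,0,0,0,0,-90,1]]]' 40
python3 -m creep '[[[0,0,0,0,0,-25,1],[0,0,0,0,0,-25,1],[0,0,0,0,0,-25,1],[0,0,0,0,0,-25,1],[0,0,0,0,0,-25,1]]]' 40
for i in 1 2 3 4; do python3 -m creep '[[[0,0,0,0,0,0,1],[0,0,0,0,0,0,1]]]' 40|grep -E "ft_force"; done
```

```text
time: 18.83
tool_pos: [488.2, 250.1, 74.0]
orientation: [-3.14, -0.004, -3.142]
ft_force: [0.0, 0.2, -0.2]
gripper_width: 72.4
finger_force: 0.0
time: 19.25
tool_pos: [490.8, 250.9, 78.1]
orientation: [3.141, 0.002, -3.141]
ft_force: [0.6, -0.1, -1.6]
gripper_width: 52.8
finger_force: 42.1
time: 19.67
tool_pos: [489.3, 250.6, 167.9]
orientation: [-3.141, -0.002, -3.141]
ft_force: [1.1, -0.7, -1.0]
gripper_width: 52.7
finger_force: 42.4
time: 20.08
tool_pos: [489.3, 250.6, 190.5]
orientation: [-3.141, -0.002, -3.141]
ft_force: [-0.9, 0.2, -1.0]
gripper_width: 52.9
finger_force: 42.4
ft_force: [0.2, 0.4, -2.7]
ft_force: [0.4, -0.1, -1.9]
ft_force: [1.1, -0.5, -2.3]
ft_force: [-0.6, 0.1, -1.1]
```

```bash
for i in 1 2 3 4 5 6 7 8 9 10 11 12; do python3 -m creep '[[[0,0,0,0,0,0,1]]]' 40|grep -E "ft_force"; done
```

```text
ft_force: [0.5, 0.0, -2.5]
ft_force: [0.7, 0.6, -2.6]
ft_force: [-0.6, -0.2, -1.7]
ft_force: [-0.1, 0.0, -2.1]
ft_force: [-0.5, -0.2, -2.2]
ft_force: [-0.4, -0.0, -1.4]
ft_force: [-0.0, -0.3, -2.0]
ft_force: [0.2, -0.1, -1.0]
ft_force: [-0.3, -0.2, -1.2]
ft_force: [-0.5, -0.2, -1.4]
ft_force: [1.1, -0.3, -1.5]
ft_force: [-1.1, 0.7, -2.2]
```

Blue weighs about 185 g, so it's light and goes on the tray.

```bash
python3 -m creep '[[[0,0,0,20,-15,0,1],[0,0,0,42,-30,0,1],[0,0,0,42,-65,0,1],[0,0,0,42,-100,0,1],[0,0,0,42,-140,0,1]]]' 40
python3 -m creep '[[[0,0,0,0,-36,0,1],[0,0,0,0,-72,0,1],[0,0,0,0,-108,0,1],[0,0,0,0,-144,0,1],[0,0,0,0,-180,0,1]]]'
python3 -m creep '[[[0,0,0,0,-36,0,1],[0,0,0,0,-72,0,1],[0,0,0,0,-108,0,1],[0,0,0,0,-144,0,1],[0,0,0,0,-168,0,1]]]'
python3 -m creep '[[[0,0,0,0,0,0,1],[0,0,0,0,0,0,1],[0,0,0,0,0,20,1],[0,0,0,0,0,40,1],[0,0,0,0,0,50,1]]]' 40
```

```text
time: 22.17
tool_pos: [447.6, 110.3, 192.0]
orientation: [3.141, 0.001, -3.139]
ft_force: [2.4, -0.7, -1.4]
gripper_width: 52.7
finger_force: 42.6
time: 22.58
tool_pos: [447.9, -71.0, 192.2]
orientation: [-3.141, 0.001, -3.141]
ft_force: [0.6, 1.0, -2.1]
gripper_width: 52.8
finger_force: 42.6
time: 23.0
tool_pos: [447.8, -240.3, 192.0]
orientation: [-3.14, 0.001, 3.14]
ft_force: [0.5, 0.9, -2.5]
gripper_width: 52.6
finger_force: 42.6
time: 23.42
tool_pos: [447.6, -235.6, 139.8]
orientation: [3.14, -0.002, -3.14]
ft_force: [-0.8, 0.9, -1.9]
gripper_width: 53.1
finger_force: 42.8
```

```bash
python3 -m creep '[[[0,0,0,0,0,8,1],[0,0,0,0,0,13,1],[0,0,0,0,0,15,1],[0,0,0,0,0,16,1],[0,0,0,0,0,16,1]]]' 40
python3 -m creep '[[[0,0,0,0,0,0,1],[0,0,0,0,0,0,0],[0,0,0,0,0,0,-0.5],[0,0,0,0,0,0,-0.5],[0,0,0,0,0,0,-0.5]]]' 20
python3 -m creep '[[[0,0,0,0,0,0,-0.5],[0,0,0,0,0,-5,-0.5],[0,0,0,0,0,-20,-0.5],[0,0,0,0,0,-50,-0.5],[0,0,0,0,0,-80,-0.5]]]' 20
python3 -m creep '[[[0,0,0,6,180,0,-0.7],[0,0,0,6,180,0,-0.7],[0,0,0,6,180,0,-0.7],[0,0,0,6,180,0,-0.7],[0,0,0,6,180,0,-0.7]]]' 20
python3 -m creep '[[[0,0,0,6,180,0,-0.7],[0,0,0,6,180,0,-0.7],[0,0,0,6,180,0,-0.7],[0,0,0,6,180,0,-0.7],[0,0,0,6,180,0,-0.7]]]' 20
python3 -m creep '[[[0,0,0,6,180,0,-0.7],[0,0,0,6,180,0,-0.7],[0,0,0,6,180,0,-0.7],[0,0,0,6,180,0,-0.7],[0,0,0,6,180,0,-0.7]]]' 20
python3 look.py
```

```text
time: 23.83
tool_pos: [448.5, -237.3, 126.5]
orientation: [-3.141, 0.001, -3.141]
ft_force: [0.5, 0.2, -1.2]
gripper_width: 52.8
finger_force: 42.8
time: 24.25
tool_pos: [448.3, -237.4, 126.3]
orientation: [-3.141, 0.001, -3.141]
ft_force: [-0.3, -0.2, 0.8]
gripper_width: 64.1
finger_force: 0.0
time: 24.67
tool_pos: [447.5, -236.7, 206.3]
orientation: [3.14, -0.002, -3.141]
ft_force: [0.6, -0.6, 0.3]
gripper_width: 64.0
finger_force: 0.0
time: 25.08
tool_pos: [441.4, -53.1, 206.5]
orientation: [3.141, 0.0, -3.139]
ft_force: [-0.3, -0.8, 0.2]
gripper_width: 72.8
finger_force: 0.0
time: 25.5
tool_pos: [435.2, 127.0, 206.5]
orientation: [3.14, 0.001, -3.138]
ft_force: [0.6, -0.4, -0.4]
gripper_width: 72.7
finger_force: 0.0
time: 25.92
tool_pos: [429.1, 307.2, 206.2]
orientation: [3.14, 0.0, -3.138]
ft_force: [1.1, 0.5, -0.4]
gripper_width: 72.5
finger_force: 0.0
top yellow [495. 357.  30.] 178
top blue [ 452. -236.   78.] 200
top green [ 447. -320.   78.] 187
scene yellow [497. 358.  30.] 156
scene red [429. 302.  30.] 154
scene red [362. 329.  30.] 69
scene green [ 449. -319.   78.] 80
[429.4 305.2 206.1]
```

```bash
python3 -m creep '[[[0,0,0,0,0,40,-0.7],[0,0,0,0,0,75,-0.7],[0,0,0,0,0,105,-0.7],[0,0,0,0,0,122,-0.7],[0,0,0,0,0,129,-0.7]]]' 20
python3 -m creep '[[[0,0,0,0,0,0,-0.4],[0,0,0,0,0,0,1],[0,0,0,0,0,0,1],[0,0,0,0,0,0,1],[0,0,0,0,0,0,1]]]' 40
python3 -m creep '[[[0,0,0,0,0,0,1],[0,0,0,0,0,-10,1],[0,0,0,0,0,-30,1],[0,0,0,0,0,-60,1],[0,0,0,0,0,-90,1]]]' 40
python3 -m creep '[[[0,0,0,0,0,-25,1],[0,0,0,0,0,-25,1],[0,0,0,0,0,-25,1],[0,0,0,0,0,-25,1],[0,0,0,0,0,-25,1]]]' 40
for i in 1 2 3 4 5 6 7 8 9 10; do python3 -m creep '[[[0,0,0,0,0,0,1]]]' 40|grep -E "ft_force"; done
```

```text
time: 26.43
tool_pos: [428.5, 301.2, 73.9]
orientation: [-3.14, -0.004, 3.141]
ft_force: [-0.1, 0.4, -0.1]
gripper_width: 72.8
finger_force: 0.0
time: 26.85
tool_pos: [430.8, 303.0, 78.1]
orientation: [3.141, 0.002, -3.141]
ft_force: [0.2, 0.1, -0.6]
gripper_width: 52.9
finger_force: 42.0
time: 27.27
tool_pos: [429.3, 302.6, 168.0]
orientation: [-3.141, -0.001, -3.141]
ft_force: [0.3, 0.6, -0.8]
gripper_width: 52.3
finger_force: 42.3
time: 27.68
tool_pos: [429.4, 302.6, 190.6]
orientation: [-3.141, -0.002, -3.141]
ft_force: [0.2, 0.3, -0.9]
gripper_width: 52.8
finger_force: 42.3
ft_force: [0.0, -1.1, -1.3]
ft_force: [0.3, 0.6, -1.3]
ft_force: [0.2, 0.6, -1.9]
ft_force: [0.2, -0.5, -1.4]
ft_force: [0.1, 0.3, -1.6]
ft_force: [0.1, -0.6, -1.2]
ft_force: [0.6, -0.2, -1.5]
ft_force: [0.2, -0.0, -1.2]
ft_force: [0.1, -0.1, -1.5]
ft_force: [0.6, 0.6, -0.5]
```

Red weighs about 135 g, so it goes on the tray too.

```bash
python3 -m creep '[[[0,0,0,10,-30,0,1],[0,0,0,12,-68,0,1],[0,0,0,12,-106,0,1],[0,0,0,12,-143,0,1],[0,0,0,12,-180,0,1]]]' 40
python3 -m creep '[[[0,0,0,3,-36,0,1],[0,0,0,6,-72,0,1],[0,0,0,9,-108,0,1],[0,0,0,12,-144,0,1],[0,0,0,12,-180,0,1]]]'
python3 -m creep '[[[0,0,0,3,-36,0,1],[0,0,0,6,-72,0,1],[0,0,0,9,-108,0,1],[0,0,0,12,-144,0,1],[0,0,0,14,-180,0,1]]]'
python3 -m creep '[[[0,0,0,0,0,0,1],[0,0,0,0,0,0,1],[0,0,0,0,0,20,1],[0,0,0,0,0,40,1],[0,0,0,0,0,50,1]]]' 40
```

```text
time: 28.93
tool_pos: [417.7, 121.4, 192.0]
orientation: [-3.141, 0.001, -3.141]
ft_force: [0.1, 0.3, -1.0]
gripper_width: 52.6
finger_force: 42.4
time: 29.35
tool_pos: [405.5, -58.8, 192.2]
orientation: [-3.141, 0.001, -3.141]
ft_force: [0.0, 1.3, -1.7]
gripper_width: 52.7
finger_force: 42.4
time: 29.77
tool_pos: [391.6, -239.2, 192.1]
orientation: [-3.141, 0.0, 3.141]
ft_force: [0.6, -0.6, -1.5]
gripper_width: 52.6
finger_force: 42.4
time: 30.18
tool_pos: [391.7, -235.7, 139.9]
orientation: [3.14, -0.001, -3.14]
ft_force: [-0.2, -0.1, -2.6]
gripper_width: 52.8
finger_force: 42.8
```

```bash
python3 -m creep '[[[0,0,0,0,0,8,1],[0,0,0,0,0,13,1],[0,0,0,0,0,15,1],[0,0,0,0,0,16,1],[0,0,0,0,0,16,1]]]' 40
python3 -m creep '[[[0,0,0,0,0,0,1],[0,0,0,0,0,0,0],[0,0,0,0,0,0,-0.5],[0,0,0,0,0,0,-0.5],[0,0,0,0,0,0,-0.5]]]' 20
python3 -m creep '[[[0,0,0,0,0,0,-0.5],[0,0,0,0,0,-5,-0.5],[0,0,0,0,0,-20,-0.5],[0,0,0,0,0,-50,-0.5],[0,0,0,0,0,-80,-0.5]]]' 20
python3 -m creep '[[[0,0,0,-20,200,0,-0.7],[0,0,0,-20,200,0,-0.7],[0,0,0,-20,200,0,-0.7],[0,0,0,-20,200,0,-0.7],[0,0,0,-20,200,0,-0.7]]]' 20
python3 -m creep '[[[0,0,0,-20,200,0,-0.7],[0,0,0,-20,200,0,-0.7],[0,0,0,-20,200,0,-0.7],[0,0,0,-20,200,0,-0.7],[0,0,0,-20,200,0,-0.7]]]' 20
python3 -m creep '[[[0,0,0,-65,194,0,-0.7],[0,0,0,-65,194,0,-0.7],[0,0,0,-65,194,0,-0.7],[0,0,0,-65,194,0,-0.7],[0,0,0,-65,194,0,-0.7]]]' 20
python3 look.py
```

```text
time: 30.6
tool_pos: [392.5, -237.3, 126.5]
orientation: [-3.141, 0.001, -3.141]
ft_force: [-0.1, 0.6, -0.9]
gripper_width: 53.1
finger_force: 42.8
time: 31.02
tool_pos: [392.3, -237.4, 126.2]
orientation: [-3.141, 0.0, -3.141]
ft_force: [-0.2, 0.1, -0.4]
gripper_width: 64.1
finger_force: 0.0
time: 31.43
tool_pos: [391.6, -236.6, 206.4]
orientation: [3.14, -0.001, -3.141]
ft_force: [-0.2, -1.4, -0.1]
gripper_width: 64.3
finger_force: 0.0
time: 31.85
tool_pos: [411.9, -35.0, 206.5]
orientation: [-3.141, 0.001, -3.141]
ft_force: [0.5, -0.2, 0.6]
gripper_width: 73.0
finger_force: 0.0
time: 32.27
tool_pos: [431.8, 165.6, 206.5]
orientation: [3.141, 0.001, -3.14]
ft_force: [0.5, 0.6, 0.0]
gripper_width: 72.5
finger_force: 0.0
time: 32.68
tool_pos: [497.3, 359.5, 206.0]
orientation: [3.141, 0.0, -3.141]
ft_force: [0.6, -1.2, 0.6]
gripper_width: 72.9
finger_force: 0.0
top yellow [486. 357.  30.] 100
top blue [ 452. -236.   78.] 201
top red [ 390. -236.   78.] 206
top green [ 447. -320.   78.] 187
scene yellow [497. 358.  30.] 151
scene red [361. 330.  30.] 67
scene green [ 449. -319.   78.] 80
[497.2 360.8 203.7]
```

```bash
python3 -m creep '[[[0,0,0,0,0,40,-0.7],[0,0,0,0,0,75,-0.7],[0,0,0,0,0,105,-0.7],[0,0,0,0,0,122,-0.7],[0,0,0,0,0,129,-0.7]]]' 20
python3 -m creep '[[[0,0,0,0,0,0,-0.4],[0,0,0,0,0,0,1],[0,0,0,0,0,0,1],[0,0,0,0,0,0,1],[0,0,0,0,0,0,1]]]' 40
python3 -m creep '[[[0,0,0,0,0,0,1],[0,0,0,0,0,-10,1],[0,0,0,0,0,-30,1],[0,0,0,0,0,-60,1],[0,0,0,0,0,-90,1]]]' 40
python3 -m creep '[[[0,0,0,0,0,-25,1],[0,0,0,0,0,-25,1],[0,0,0,0,0,-25,1],[0,0,0,0,0,-25,1],[0,0,0,0,0,-25,1]]]' 40
for i in 1 2 3 4 5 6 7 8 9 10; do python3 -m creep '[[[0,0,0,0,0,0,1]]]' 40|grep -E "ft_force"; done
```

```text
time: 33.2
tool_pos: [495.2, 355.5, 73.6]
orientation: [-3.139, -0.004, 3.141]
ft_force: [-0.1, 0.2, 0.4]
gripper_width: 72.6
finger_force: 0.0
time: 33.62
tool_pos: [497.8, 357.1, 78.3]
orientation: [3.141, 0.002, -3.141]
ft_force: [-1.2, 0.1, -1.0]
gripper_width: 52.6
finger_force: 42.0
time: 34.03
tool_pos: [496.4, 356.6, 167.9]
orientation: [-3.141, -0.001, -3.141]
ft_force: [0.2, 0.8, -1.1]
gripper_width: 52.8
finger_force: 42.2
time: 34.45
tool_pos: [496.4, 356.5, 190.4]
orientation: [-3.141, -0.002, -3.141]
ft_force: [-0.0, -0.2, -0.7]
gripper_width: 52.5
finger_force: 42.2
ft_force: [0.6, -0.4, -1.2]
ft_force: [1.7, -0.0, -0.7]
ft_force: [-0.2, 0.1, -1.7]
ft_force: [-0.0, -0.0, -1.2]
ft_force: [0.3, -0.6, -0.9]
ft_force: [0.3, -0.3, -1.3]
ft_force: [0.5, 0.1, -2.0]
ft_force: [0.4, -0.5, -1.3]
ft_force: [-0.3, -0.4, -1.7]
ft_force: [1.4, 0.0, -0.5]
```

All four read light, which is suspicious. I'll cross-check the scale: same pose loaded and empty, using both joint torques and wrist force.

```bash
cat > s.py <<'E'
from h import *
s=get_state();print(np.round(s['joint_efforts'],2)[1:4],np.round(s['ft_force'][2],2),np.round(s['joint_pos'][1:4],4))
E
for i in 1 2 3 4 5 6; do python3 -m creep '[[[0,0,0,0,0,0,1]]]' 40 >/dev/null; python3 s.py; done
python3 -m creep '[[[0,0,0,0,0,40,1],[0,0,0,0,0,80,1],[0,0,0,0,0,103,1],[0,0,0,0,0,112,1],[0,0,0,0,0,114,1]]]'
python3 -m creep '[[[0,0,0,0,0,1,1],[0,0,0,0,0,1,0],[0,0,0,0,0,1,-0.5],[0,0,0,0,0,1,-0.5],[0,0,0,0,0,1,-0.5]]]' 20
python3 -m creep '[[[0,0,0,0,0,-10,-0.5],[0,0,0,0,0,-40,-0.5],[0,0,0,0,0,-75,-0.5],[0,0,0,0,0,-105,-0.5],[0,0,0,0,0,-115,-0.5]]]' 20 
python3 -m creep '[[[0,0,0,0,0,0,-0.5],[0,0,0,0,0,0,-0.5],[0,0,0,0,0,0,-0.5],[0,0,0,0,0,0,-0.5],[0,0,0,0,0,0,-0.5]]]' 20 
for i in 1 2 3 4 5 6 7 8; do python3 -m creep '[[[0,0,0,0,0,0,-0.5]]]' 20 >/dev/null; python3 s.py; done
```

```text
[-58.32  50.73   0.  ] -0.7 [ 0.1485 -0.0581  1.3641]
[-58.32  50.73   0.  ] -0.11 [ 0.1485 -0.0581  1.3641]
[-58.32  50.73   0.  ] -0.53 [ 0.1486 -0.0582  1.3641]
[-58.32  50.72   0.  ] -1.15 [ 0.1486 -0.0582  1.3642]
[-58.32  50.72   0.  ] -1.68 [ 0.1485 -0.0582  1.3641]
[-58.32  50.72   0.  ] -0.38 [ 0.1485 -0.0582  1.3641]
time: 36.2
tool_pos: [496.3, 356.4, 76.8]
orientation: [-3.14, -0.002, -3.141]
ft_force: [0.2, 0.5, -1.4]
gripper_width: 52.7
finger_force: 44.4
time: 36.62
tool_pos: [497.5, 357.0, 77.6]
orientation: [3.141, 0.001, -3.141]
ft_force: [-0.4, -0.5, 0.8]
gripper_width: 64.3
finger_force: 0.0
time: 37.03
tool_pos: [498.8, 357.6, 198.4]
orientation: [3.139, 0.007, -3.141]
ft_force: [0.4, 0.2, 1.3]
gripper_width: 64.1
finger_force: 0.0
time: 37.45
tool_pos: [496.4, 356.5, 190.2]
orientation: [-3.14, -0.002, -3.141]
ft_force: [0.9, 0.7, -0.0]
gripper_width: 64.1
finger_force: 0.0
[-5.765e+01  5.002e+01  2.000e-02] 0.09 [ 0.1494 -0.0593  1.3639]
[-5.753e+01  4.995e+01  2.000e-02] 0.78 [ 0.1491 -0.0588  1.364 ]
[-5.752e+01  4.996e+01  1.000e-02] 0.22 [ 0.1489 -0.0584  1.3641]
[-5.754e+01  5.001e+01  1.000e-02] 0.25 [ 0.1487 -0.0583  1.3641]
[-57.58  50.05   0.  ] -0.28 [ 0.1486 -0.0582  1.3641]
[-57.62  50.09   0.  ] -0.01 [ 0.1485 -0.0581  1.3642]
[-57.64  50.11   0.  ] 0.44 [ 0.1485 -0.0581  1.3641]
[-57.66  50.12   0.  ] 0.05 [ 0.1485 -0.0581  1.3642]
```

The torque change of 0.66 N·m at about 0.61 m gives 110 g, so the scale is right and yellow is light too. All four go on the tray.

```bash
python3 -m creep '[[[0,0,0,0,0,40,-0.5],[0,0,0,0,0,80,-0.5],[0,0,0,0,0,103,-0.5],[0,0,0,0,0,112,-0.5],[0,0,0,0,0,114,-0.5]]]'
python3 -m creep '[[[0,0,0,0,0,0,1],[0,0,0,0,0,0,1],[0,0,0,0,0,0,1],[0,0,0,0,0,0,1],[0,0,0,0,0,0,1]]]' 40
python3 -m creep '[[[0,0,0,0,0,-10,1],[0,0,0,0,0,-40,1],[0,0,0,0,0,-75,1],[0,0,0,0,0,-105,1],[0,0,0,0,0,-115,1]]]' 40
python3 -m creep '[[[0,0,0,14,-30,0,1],[0,0,0,28,-65,0,1],[0,0,0,42,-100,0,1],[0,0,0,56,-137,0,1],[0,0,0,70,-174,0,1]]]' 40
python3 -m creep '[[[0,0,0,0,-36,0,1],[0,0,0,0,-72,0,1],[0,0,0,0,-108,0,1],[0,0,0,0,-144,0,1],[0,0,0,0,-180,0,1]]]'
python3 -m creep '[[[0,0,0,4,-36,0,1],[0,0,0,8,-72,0,1],[0,0,0,12,-108,0,1],[0,0,0,16,-144,0,1],[0,0,0,20,-180,0,1]]]'
python3 -m creep '[[[0,0,0,3,-36,0,1],[0,0,0,6,-72,0,1],[0,0,0,9,-108,0,1],[0,0,0,13,-136,0,1],[0,0,0,16,-145,0,1]]]'
python3 -m creep '[[[0,0,0,0,0,0,1],[0,0,0,0,0,0,1],[0,0,0,0,0,20,1],[0,0,0,0,0,40,1],[0,0,0,0,0,50,1]]]' 40
python3 - <<'E'
from h import *
c=cap('top')
for k,l in tins(c).items():
  for a in l:
    p=ray(c,*a[1],78)
    if p[1]<-150: print(k,p.round(0),a[0])
E
```

```text
time: 38.53
tool_pos: [495.8, 356.2, 75.7]
orientation: [-3.14, -0.003, -3.141]
ft_force: [1.1, -0.1, 0.9]
gripper_width: 64.1
finger_force: 0.0
time: 38.95
tool_pos: [497.7, 357.1, 79.0]
orientation: [3.141, 0.002, -3.141]
ft_force: [-0.5, -0.1, -1.6]
gripper_width: 53.0
finger_force: 42.0
time: 39.37
tool_pos: [498.8, 357.6, 199.4]
orientation: [3.139, 0.007, -3.141]
ft_force: [1.1, 0.6, -0.8]
gripper_width: 52.5
finger_force: 42.3
time: 39.78
tool_pos: [426.1, 181.6, 192.9]
orientation: [-3.141, 0.0, -3.14]
ft_force: [0.3, -0.6, -0.3]
gripper_width: 52.7
finger_force: 42.5
time: 40.2
tool_pos: [426.7, 1.2, 193.4]
orientation: [-3.141, 0.001, -3.141]
ft_force: [0.9, -0.6, -1.1]
gripper_width: 52.8
finger_force: 42.5
time: 40.62
tool_pos: [406.6, -179.0, 193.5]
orientation: [-3.141, 0.001, 3.142]
ft_force: [-0.1, 0.1, -0.9]
gripper_width: 52.6
finger_force: 42.5
time: 41.03
tool_pos: [390.4, -325.8, 193.2]
orientation: [-3.14, 0.0, 3.139]
ft_force: [0.3, 0.4, -1.4]
gripper_width: 52.7
finger_force: 42.5
time: 41.45
tool_pos: [391.1, -320.0, 141.1]
orientation: [3.14, -0.001, -3.14]
ft_force: [-0.2, 0.7, -0.7]
gripper_width: 52.8
finger_force: 42.5
blue [ 452. -236.   78.] 200
red [ 437. -549.   78.] 124
red [ 427. -448.   78.] 179
red [ 390. -236.   78.] 205
green [ 447. -320.   78.] 186
```

```bash
python3 -m creep '[[[0,0,0,0,0,8,1],[0,0,0,0,0,13,1],[0,0,0,0,0,15,1],[0,0,0,0,0,16,1],[0,0,0,0,0,16,1]]]' 40
python3 -m creep '[[[0,0,0,0,0,0,1],[0,0,0,0,0,0,0],[0,0,0,0,0,0,-0.5],[0,0,0,0,0,0,-0.5],[0,0,0,0,0,0,-0.5]]]' 20
python3 -m creep '[[[0,0,0,0,0,-5,-0.5],[0,0,0,0,0,-30,-0.5],[0,0,0,0,0,-70,-0.5],[0,0,0,0,0,-110,-0.5],[0,0,0,0,0,-150,-0.5]]]' 20
python3 -m creep '[[[0,0,0,-80,125,-125,0],[0,0,0,-80,125,-125,0.5],[0,0,0,-80,125,-125,1],[0,0,0,-80,125,-125,1],[0,0,0,-80,125,-125,1]]]' 20
python3 -m creep '[[[0,0,0,-60,150,0,1],[0,0,0,-60,150,0,1],[0,0,0,-60,150,0,1],[0,0,0,-60,150,0,1],[0,0,0,-60,150,0,1]]]' 20
python3 -m creep '[[[0,0,0,-44,120,0,1],[0,0,0,-44,120,0,1],[0,0,0,-44,120,0,1],[0,0,0,-44,120,0,1],[0,0,0,-44,120,0,1]]]' 20
python3 - <<'E'
from h import *
c=cap('top');st()
for k,l in tins(c).items():
  for a in l:
    p=ray(c,*a[1],78)
    if -400<p[1]<-150: print(k,p.round(0),a[0])
c=cap('scene');cv2.imwrite('pics/s6.png',cv2.resize(c['pixels'][60:260,250:450,::-1],None,fx=2.9,fy=2.9))
E
```

```text
time: 41.92
tool_pos: [391.3, -322.4, 127.3]
orientation: [-3.141, 0.0, -3.141]
ft_force: [0.0, -0.4, -1.5]
gripper_width: 53.1
finger_force: 42.5
time: 42.33
tool_pos: [391.3, -322.4, 127.2]
orientation: [-3.141, 0.0, -3.141]
ft_force: [-0.2, -0.9, -1.1]
gripper_width: 63.9
finger_force: 0.0
time: 42.75
tool_pos: [390.9, -321.8, 278.9]
orientation: [3.142, -0.0, -3.141]
ft_force: [-0.3, -0.1, 0.4]
gripper_width: 64.3
finger_force: 0.0
time: 43.17
tool_pos: [472.1, -195.0, 405.4]
orientation: [-3.14, 0.003, -3.14]
ft_force: [0.4, -0.6, 1.2]
gripper_width: 3.2
finger_force: 0.0
time: 43.58
tool_pos: [532.2, -41.8, 402.4]
orientation: [3.14, 0.001, -3.136]
ft_force: [-1.2, -0.6, -0.9]
gripper_width: 0.1
finger_force: 0.0
time: 44.0
tool_pos: [575.3, 74.8, 401.8]
orientation: [-3.142, -0.0, -3.138]
ft_force: [0.4, -0.5, -0.9]
gripper_width: 0.0
finger_force: 0.0
{'time': 44.05, 'joint_pos': [-0.098, 0.091, 0.264, 1.744, -0.0, -0.1], 'qvel': [-0.041, -0.02, -0.017, 0.004, -0.004, -0.007], 'joint_efforts': [2.271, -52.772, 49.2, -0.048, 0.15, 0.153], 'tool_pos': [575.095, 73.356, 401.912], 'orientation': [-3.141, -0.0, -3.14], 'ft_force': [0.409, -0.302, 0.115], 'torque': [-0.095, -0.035, 0.017], 'finger_force': 0.0, 'gripper_width': 0.452}
yellow [ 389. -321.   78.] 207
blue [ 452. -236.   78.] 200
red [ 390. -236.   78.] 207
green [ 447. -320.   78.] 186
```

View pics/s6.png

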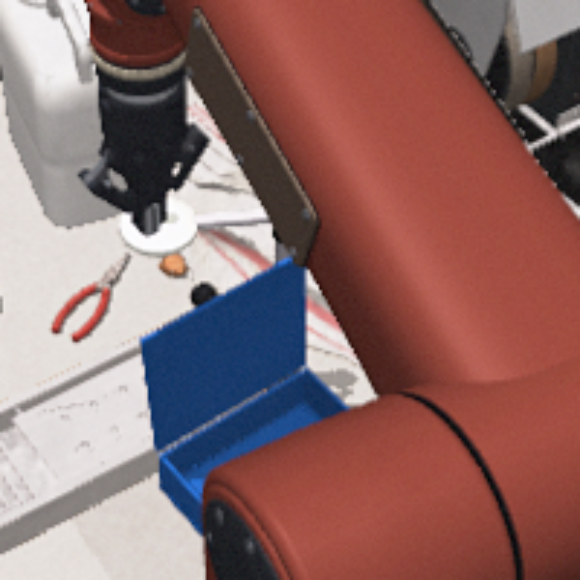

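Tins are all on the tray; fingertips at crop (150,220), behind the lid whose upper corners are at (143,340) and (295,258).

```bash
python3 - <<'E'
from h import *
c=cap('scene');t=cap('top')
for z in (215,225,235): print(z,ray(c,299.3,177.2,z).round(),ray(t,299.7,158,z).round(),ray(c,351,149.5,z).round(),ray(t,387.5,155,z).round())
H=np.array([519,63.]);th=np.r_[1.7,1.57:0:-.06,0]
r=125+23*np.clip((th-1)/.57,0,1)
C=H+np.c_[-r*np.cos(th)+7*np.sin(th)+11, r*np.sin(th)+7*np.cos(th)+73]
for a,b in zip(th,C): print(round(a,2),b.round().astype(int))
E
python3 -m creep '[[[0,0,0,0,-2,40,1],[0,0,0,0,-2,75,1],[0,0,0,0,-2,100,1],[0,0,0,0,-2,112,1],[0,0,0,0,-2,118,1]]]' 20
```

```text
215 [548. 102. 215.] [542. 108. 215.] [556. -86. 215.] [554. -98. 215.]
225 [540. 106. 225.] [541. 107. 225.] [549. -80. 225.] [552. -97. 225.]
235 [533. 110. 235.] [539. 106. 235.] [541. -74. 235.] [550. -95. 235.]
1.7 [556 282]
1.57 [537 284]
1.51 [528 282]
1.45 [520 279]
1.39 [512 276]
1.33 [504 272]
1.27 [496 268]
1.21 [489 263]
1.15 [483 258]
1.09 [477 253]
1.03 [471 248]
0.97 [465 243]
0.91 [459 239]
0.85 [453 235]
0.79 [447 230]
0.73 [442 225]
0.67 [436 219]
0.61 [432 213]
0.55 [427 207]
0.49 [423 201]
0.43 [419 194]
0.37 [416 188]
0.31 [413 181]
0.25 [411 174]
0.19 [409 166]
0.13 [407 159]
0.07 [406 152]
0.01 [405 144]
0.0 [405 143]
time: 44.62
tool_pos: [574.2, 69.9, 282.1]
orientation: [3.141, -0.003, 3.14]
ft_force: [-0.4, 0.2, -0.0]
gripper_width: -0.0
finger_force: 0.0
```

```bash
python3 -m creep '[[[0,0,0,8,0,0,1],[0,0,0,16,0,0,1],[0,0,0,24,0,0,1],[0,0,0,32,0,0,1],[0,0,0,38,0,0,1]]]' 20
python3 -m creep '[[[0,0,0,9,0,2,1],[0,0,0,17,0,5,1],[0,0,0,25,0,8,1],[0,0,0,33,0,12,1],[0,0,0,41,0,16,1]]]'
python3 -m creep '[[[0,0,0,7,0,5,1],[0,0,0,13,0,10,1],[0,0,0,19,0,15,1],[0,0,0,25,0,20,1],[0,0,0,31,0,25,1]]]'
python3 - <<'E'
from h import *
c=cap('scene');cv2.imwrite('pics/s7.png',cv2.resize(c['pixels'][60:260,250:450,::-1],None,fx=2.9,fy=2.9))
E
```

```text
time: 45.03
tool_pos: [536.7, 70.8, 285.6]
orientation: [-3.141, 0.003, -3.141]
ft_force: [1.5, 0.0, 1.4]
gripper_width: 0.3
finger_force: 0.9
time: 45.45
tool_pos: [495.7, 70.9, 268.7]
orientation: [-3.141, 0.002, -3.141]
ft_force: [1.5, -0.6, 1.2]
gripper_width: 0.4
finger_force: 0.8
time: 45.87
tool_pos: [464.7, 70.8, 243.2]
orientation: [-3.141, 0.001, -3.141]
ft_force: [0.2, -0.6, 1.2]
gripper_width: -0.1
finger_force: 0.7
```

View pics/s7.png

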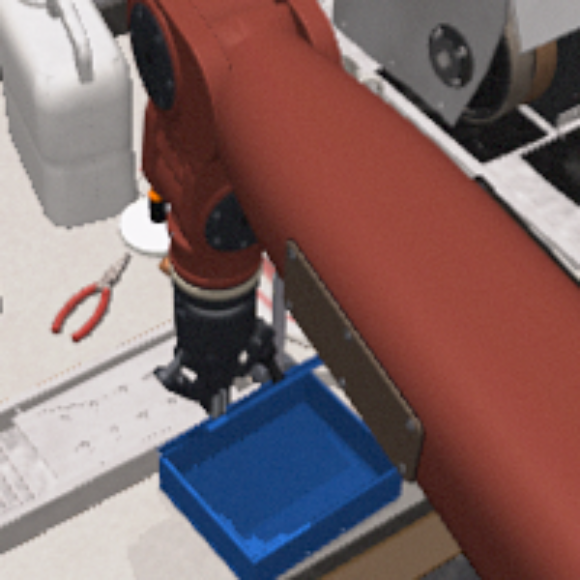

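At about 1 rad the lid is edge-on to this camera (thin blue strip along (170,450)–(320,365)), as geometry predicts. Continue.

```bash
python3 -m creep '[[[0,0,0,6,0,4,1],[0,0,0,12,0,8,1],[0,0,0,18,0,13,1],[0,0,0,23,0,18,1],[0,0,0,29,0,24,1]]]' 20
python3 -m creep '[[[0,0,0,4,0,6,1],[0,0,0,9,0,12,1],[0,0,0,13,0,18,1],[0,0,0,17,0,25,1],[0,0,0,20,0,31,1]]]'
python3 -m creep '[[[0,0,0,2,0,5,1],[0,0,0,3,0,10,1],[0,0,0,4,0,14,1],[0,0,0,5,0,18,1],[0,0,0,6,0,22,1]]]'
python3 -m creep '[[[0,0,0,1,0,4,1],[0,0,0,1,0,7,1],[0,0,0,2,0,10,1],[0,0,0,2,0,12,1],[0,0,0,3,0,14,1]]]'
```

```text
time: 46.33
tool_pos: [435.7, 70.7, 218.5]
orientation: [-3.141, 0.0, -3.141]
ft_force: [1.7, -0.8, 0.4]
gripper_width: 0.0
finger_force: 0.6
time: 46.75
tool_pos: [415.6, 70.8, 187.0]
orientation: [-3.141, -0.0, -3.141]
ft_force: [1.4, -1.3, 0.3]
gripper_width: -0.1
finger_force: 0.4
time: 47.17
tool_pos: [410.1, 70.8, 165.5]
orientation: [-3.142, -0.0, -3.141]
ft_force: [-0.6, 0.2, 0.3]
gripper_width: 0.2
finger_force: 0.4
time: 47.58
tool_pos: [407.3, 70.7, 151.8]
orientation: [-3.141, 0.0, -3.141]
ft_force: [1.0, 0.2, 0.6]
gripper_width: 0.1
finger_force: 0.3
```

```bash
for i in 1; do :; done
python3 -m creep '[[[0,0,0,0,0,1,1],[0,0,0,0,0,2,1],[0,0,0,0,0,3,1],[0,0,0,0,0,4,1],[0,0,0,0,0,5,1]]]' 20 | grep -E "tool_pos|ft"
python3 -m creep '[[[0,0,0,0,0,1,1],[0,0,0,0,0,2,1],[0,0,0,0,0,3,1],[0,0,0,0,0,3,1],[0,0,0,0,0,3,1]]]' 20 | grep -E "tool_pos|ft"
python3 -m creep '[[[0,0,0,0,0,1,1],[0,0,0,0,0,2,1],[0,0,0,0,0,2,1],[0,0,0,0,0,2,1],[0,0,0,0,0,2,1]]]' 20 | grep -E "tool_pos|ft"
```

```text
tool_pos: [407.1, 70.8, 146.8]
ft_force: [-0.2, -0.0, 0.4]
tool_pos: [407.1, 70.8, 143.8]
ft_force: [0.6, 0.1, -0.1]
tool_pos: [407.2, 70.8, 142.1]
ft_force: [-2.0, 1.0, 4.5]
```

```bash
python3 -m creep '[[[0,0,0,0,0,1,1],[0,0,0,0,0,1,1],[0,0,0,0,0,1,1]]]' 20 | grep -E "tool_pos|ft"
python3 -m creep '[[[0,0,0,0,0,1,1],[0,0,0,0,0,1,1],[0,0,0,0,0,1,1]]]' 20 | grep -E "tool_pos|ft"
python3 -m creep '[[[0,0,0,0,0,1,1],[0,0,0,0,0,1,1],[0,0,0,0,0,1,1]]]' 20 | grep -E "tool_pos|ft"
```

```text
tool_pos: [407.2, 70.8, 142.0]
ft_force: [-5.4, -0.0, 14.3]
tool_pos: [407.3, 70.8, 141.9]
ft_force: [-11.3, 0.5, 24.2]
tool_pos: [407.3, 70.8, 141.7]
ft_force: [-14.7, 1.2, 33.8]
```

```bash
python3 -m creep '[[[0,0,0,0,0,-6,1],[0,0,0,0,0,-40,1],[0,0,0,0,0,-80,1],[0,0,0,0,0,-120,1],[0,0,0,0,0,-160,1]]]' 20
python3 -m creep '[[[0,0,0,0,0,-102,0.5],[0,0,0,0,0,-102,0],[0,0,0,0,0,-102,-0.4],[0,0,0,0,0,-102,-0.4],[0,0,0,0,0,-102,-0.4]]]' 20
python3 -m creep '[[[0,0,0,-110,-22,0,-0.4],[0,0,0,-110,-22,0,-0.4],[0,0,0,-110,-22,0,-0.4],[0,0,0,-110,-22,0,-0.4],[0,0,0,-110,-22,0,-0.4]]]' 20
python3 -m creep '[[[0,0,0,-117,-22,0,-0.4],[0,0,0,-117,-22,0,-0.4],[0,0,0,-117,-22,0,-0.4],[0,0,0,-117,-22,0,-0.4],[0,0,0,-117,-22,0,-0.4]]]' 20
python3 - <<'E'
from h import *
a=np.r_[1.09:2.62:.1];X=130*np.cos(a);Y=130*np.sin(a)
for s in(0,5,10): print([(round(-(X[s+i]-X[s])),round(Y[s+i]-Y[s])) for i in range(1,6)])
c=cap('scene');cv2.imwrite('pics/s8.png',cv2.resize(c['pixels'][60:260,250:450,::-1],None,fx=2.9,fy=2.9))
h=cv2.cvtColor(c['pixels'],cv2.COLOR_RGB2HSV)[115:145,290:320];m=cv2.inRange(h,(5,150,120),(22,255,255));p=np.argwhere(m).mean(0)[::-1]+[290,115];print(p,ray(c,*p,306))
E
```

```text
time: 50.0
tool_pos: [406.7, 70.9, 300.3]
orientation: [-3.142, -0.0, -3.141]
ft_force: [0.8, -0.9, 0.3]
gripper_width: -0.4
finger_force: 0.0
time: 50.42
tool_pos: [407.7, 70.7, 401.6]
orientation: [-3.141, 0.002, -3.141]
ft_force: [-0.0, 0.4, -0.9]
gripper_width: 59.2
finger_force: 0.0
time: 50.83
tool_pos: [517.5, 48.5, 397.7]
orientation: [3.141, -0.005, 3.141]
ft_force: [-0.8, 1.0, -0.3]
gripper_width: 59.8
finger_force: 0.0
time: 51.25
tool_pos: [634.6, 26.6, 397.4]
orientation: [3.141, -0.005, 3.142]
ft_force: [-0.5, 0.4, 0.5]
gripper_width: 59.8
finger_force: 0.0
[(12, 5), (24, 10), (37, 13), (50, 14), (63, 15)]
[(13, -1), (26, -3), (38, -7), (50, -11), (62, -17)]
[(11, -7), (21, -15), (30, -24), (39, -34), (46, -45)]
[303.71428571 126.28571429] [635.67552632  29.1023903  306.        ]
```

View pics/s8.png

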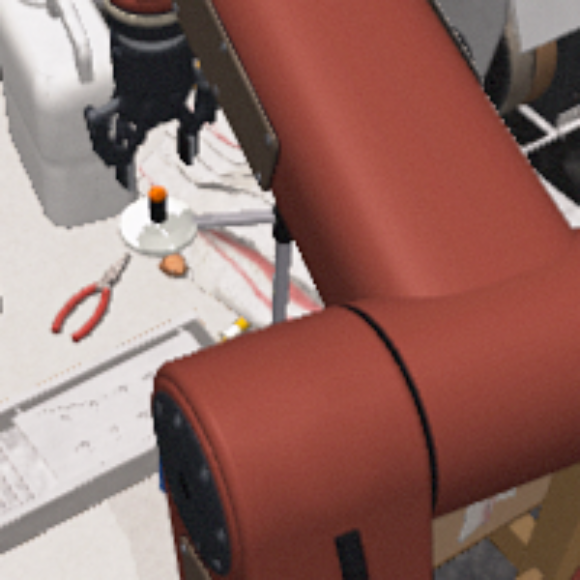

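The grip stands at crop (157,205) directly below the open gripper and the lid no longer shows upright. Grip and swing back.

```bash
python3 -m creep '[[[0,0,0,0,0,20,-0.4],[0,0,0,0,0,38,-0.4],[0,0,0,0,0,47,-0.4],[0,0,0,0,0,48,0],[0,0,0,0,0,48,0.5]]]' 20
python3 -m creep '[[[0,0,0,0,0,0,1],[0,0,0,0,0,0,1],[0,0,0,0,0,0,1],[0,0,0,0,0,0,1],[0,0,0,0,0,0,1]]]' 30
python3 -m creep '[[[0,0,0,12,5,0,1],[0,0,0,24,10,0,1],[0,0,0,37,13,0,1],[0,0,0,50,14,0,1],[0,0,0,63,15,0,1]]]' 30
python3 -m creep '[[[0,0,0,13,-1,0,1],[0,0,0,26,-3,0,1],[0,0,0,38,-7,0,1],[0,0,0,50,-11,0,1],[0,0,0,62,-17,0,1]]]' 30
```

```text
time: 51.72
tool_pos: [633.1, 27.2, 354.0]
orientation: [-3.141, 0.001, -3.141]
ft_force: [0.4, 0.2, -0.5]
gripper_width: 36.5
finger_force: 0.0
time: 52.13
tool_pos: [634.0, 26.2, 354.9]
orientation: [-3.14, 0.002, 3.141]
ft_force: [-4.2, -3.7, 4.6]
gripper_width: 16.6
finger_force: 29.6
time: 52.55
tool_pos: [571.5, 40.3, 354.8]
orientation: [-3.137, 0.004, 3.141]
ft_force: [3.2, -17.6, 2.9]
gripper_width: 17.2
finger_force: 30.1
time: 52.97
tool_pos: [512.2, 20.2, 354.9]
orientation: [-3.13, 0.01, 3.139]
ft_force: [27.5, -34.2, -7.4]
gripper_width: 16.7
finger_force: 30.4
```

```bash
python3 -m creep '[[[0,0,0,3,-6,0,1],[0,0,0,9,-12,0,1],[0,0,0,18,-20,0,1],[0,0,0,27,-29,0,1],[0,0,0,35,-38,0,1]]]' 30
python3 -m creep '[[[0,0,0,1,-2,0,1],[0,0,0,2,-4,0,1],[0,0,0,3,-5,0,1],[0,0,0,3,-5,0,1],[0,0,0,3,-5,0,1]]]' 30
```

```text
time: 53.38
tool_pos: [474.8, -13.9, 354.8]
orientation: [-3.14, 0.005, -3.141]
ft_force: [10.1, -3.4, 3.6]
gripper_width: 16.6
finger_force: 31.9
time: 53.8
tool_pos: [471.8, -18.1, 354.7]
orientation: [-3.141, 0.003, -3.141]
ft_force: [2.3, -0.1, 9.1]
gripper_width: 16.8
finger_force: 32.4
```

```bash
python3 -m creep '[[[0,0,0,1,-1,0,1],[0,0,0,1,-2,0,1],[0,0,0,2,-3,0,1],[0,0,0,2,-3,0,1],[0,0,0,2,-3,0,1]]]' 30|grep -E "tool_pos|ft"
python3 -m creep '[[[0,0,0,1,-1,0,1],[0,0,0,1,-2,0,1],[0,0,0,2,-3,0,1],[0,0,0,2,-3,0,1],[0,0,0,2,-3,0,1]]]' 30|grep -E "tool_pos|ft"
python3 -m creep '[[[0,0,0,1,-1,0,1],[0,0,0,1,-2,0,1],[0,0,0,1,-2,0,1]]]' 30|grep -E "tool_pos|ft"
```

```text
tool_pos: [469.7, -21.0, 354.7]
ft_force: [1.3, 1.1, 8.1]
tool_pos: [468.0, -23.3, 354.7]
ft_force: [3.9, 5.4, 8.1]
tool_pos: [467.7, -23.8, 354.8]
ft_force: [9.6, 17.0, 6.6]
```

Force along the tangent rises to 19 N with no motion, so the stop is met. I'll release, lift, retreat and check.

```bash
python3 -m creep '[[[0,0,0,0,1,0,0.5],[0,0,0,0,1,0,0],[0,0,0,0,1,0,-0.2],[0,0,0,0,1,0,-0.2],[0,0,0,0,1,0,-0.2]]]' 20
python3 -m creep '[[[0,0,0,0,0,-15,-0.2],[0,0,0,0,0,-30,-0.2],[0,0,0,0,0,-45,-0.2],[0,0,0,0,0,-60,-0.2],[0,0,0,0,0,-60,-0.2]]]' 20
python3 -m creep '[[[0,0,0,80,-178,0,-0.2],[0,0,0,80,-178,0,-0.2],[0,0,0,80,-178,0,-0.2],[0,0,0,80,-178,0,-0.2],[0,0,0,80,-178,0,-0.2]]]' 20
python3 -m creep '[[[0,0,0,80,-178,0,-0.2],[0,0,0,80,-178,0,-0.2],[0,0,0,80,-178,0,-0.2],[0,0,0,80,-178,0,-0.2],[0,0,0,80,-178,0,-0.2]]]' 20
python3 -m creep '[[[0,0,0,60,-120,0,-0.2],[0,0,0,60,-120,0,-0.2],[0,0,0,60,-120,0,-0.2],[0,0,0,60,-120,0,-0.2],[0,0,0,60,-120,0,-0.2]]]' 20
python3 - <<'E'
from h import *
c=cap('top');print(ray(c,357.5,189,306).round())
h=cv2.cvtColor(c['pixels'],cv2.COLOR_RGB2HSV)[170:210,335:380];m=cv2.inRange(h,(5,120,100),(22,255,255));p=np.argwhere(m).mean(0)[::-1]+[335,170];print(p,ray(c,*p,306))
cv2.imwrite('pics/t9.png',cv2.resize(c['pixels'][130:250,290:500,::-1],None,fx=3.8,fy=3.8,interpolation=2))
E
```

```text
time: 55.3
tool_pos: [466.1, -25.3, 352.8]
orientation: [-3.141, -0.0, 3.142]
ft_force: [-0.1, 0.3, 0.6]
gripper_width: 51.2
finger_force: 0.0
time: 55.72
tool_pos: [466.5, -25.4, 415.5]
orientation: [-3.14, 0.003, 3.142]
ft_force: [1.6, 0.1, 0.9]
gripper_width: 51.3
finger_force: 0.0
time: 56.13
tool_pos: [384.6, -205.6, 412.0]
orientation: [-3.141, -0.001, 3.141]
ft_force: [0.1, 0.8, 0.2]
gripper_width: 51.0
finger_force: 0.0
time: 56.55
tool_pos: [304.2, -384.0, 411.7]
orientation: [3.141, -0.001, 3.14]
ft_force: [1.2, 0.2, 0.2]
gripper_width: 51.6
finger_force: 0.0
time: 56.97
tool_pos: [244.3, -503.3, 410.7]
orientation: [3.139, -0.001, 3.138]
ft_force: [0.2, 0.2, -1.1]
gripper_width: 51.0
finger_force: 0.0
[466. -21. 306.]
[357.85416667 189.52083333] [464.68803771 -22.00696815 306.        ]
```

View pics/t9.png

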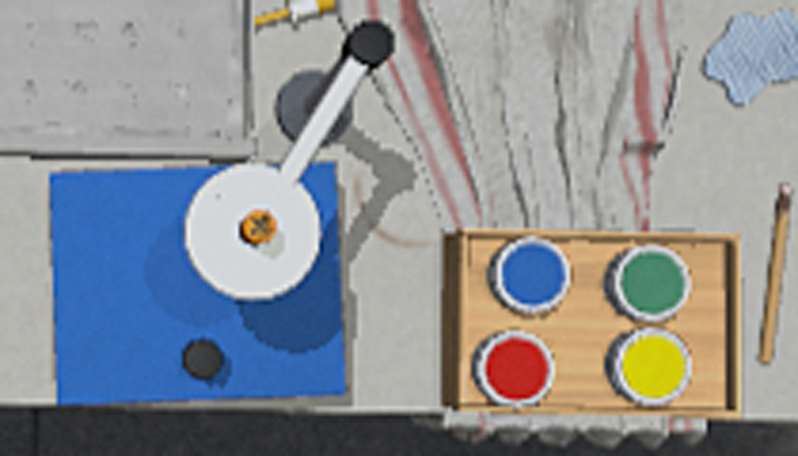

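The lamp is back exactly at its start position (crop (260,228)), the lid lies flat on the box, and all four tins stand upright inside the tray.

```bash
python3 -c "
from workcell import *
print(job_done())"
```

```text
the job is handed in; nothing more can be done
None
```

All four tins came out light (green about 100 g, blue 185 g, red 135 g, yellow 115 g), so they stand upright on the refill tray and the box is empty; the lid was lowered gently until shut, the lamp arm is back against its stop over the box, and the job is handed in.

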